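Lock the detector and hold the cuvette in the beam

TASK

On the small optical bench, first turn the red clamp knob on the detector carriage clockwise (seen from above) until it stops, so that the carriage is locked, without shifting the detector along its rail. Then take the blue-lidded cuvette out of the grey cell block, gripping it across its two broad frosted faces and never touching its clear end windows, and hold it upright in the light path, about half-way between the lamp nozzle and the detector window, centred on the beam with its clear windows facing lamp and detector and without knocking it against them. Finish while still holding it there, still and clear of the bench; leave the other cells, bottles, beaker, jar and screwdriver where they stand.

Things in the scene. Friction and masses are not known exactly. Their poses are not given: they have to be found in the camera images.
- cell_center (a point): Centre (half-way up) of the blue-lidded glass cuvette, which stands in one of three slots of the grey block. 14 mm (x) by 42 mm (y, the light path) by 45 mm (z, up), top 6 mm is the blue lid, 50 g. Its two broad white frosted faces look along its own +x and -x (grip here, 14 mm across, closing along x); the clear windows are on the narrow ends at +y and -y. It stands 10 mm deep in its slot with about 2 mm play all round; lift straight up.
- cell: The same cuvette as a body; origin at the centre of its underside, axes as above
- window_a: Clear glass window on the cuvette's -y end, 9 mm (x) by 34 mm (z), standing 1 mm proud; origin at its centre. Never to be touched.
- window_b: Clear glass window on the cuvette's +y end, like the other. Never to be touched.
- block: Grey fixed cell block, 170 mm (x) by 75 mm (y) by 55 mm high, with three slots 10 mm deep in its top at x = -55, 0 and +55 mm, long sides along y; origin at the centre of its underside. Cells stand up 35 mm above its top, 41 mm free between neighbours.
- bench: Fixed optical bench: aluminium rail 50 mm wide (x), 30 mm high, from y = -257 to +203 mm, on the table; origin on the table in the rail's middle line. The light runs along its +y, 85 mm above the table. Dark lamp housing at its -y end (70 by 85 mm, from y = -243 to -158 mm, top at 115 mm). Carries the detector carriage.
- nozzle (a point): Centre of the mouth of the lamp's steel nozzle (26 mm diameter, 22 mm long), 85 mm above the table; axes as the bench's: the beam leaves along +y, z is up
- det_window (a point): Centre of the detector's black entrance window (26 mm diameter), facing the nozzle, same height and axes; 115 to 155 mm from the nozzle along +y. The white detector head behind it is 55 mm wide (x), 45 mm long (y), its top 111 mm above the table.
- detector (a joint): Position of the detector carriage along the rail, m, 0 to 0.04, growing away from the lamp. It slides if pushed with more than about 14 N; it is to stay where it is.
- clamp (a joint): Angle of the red clamp knob, rad: grows as it turns clockwise seen from above, from free (0) to its stop at 1.4 (locked). Light friction of 0.06 N m; stays where it is left.
- clamp_grip (a point): Red bar knob on a boss at the detector carriage's far end, 135 mm beyond the detector window along the bench's +y: point on its upright axis at the height to grip. Bar 42 mm long along this point's own x, 14 mm thick along its y, its top 7 mm above the point and the disc under the bar 23 mm below it; the point is about 101 mm above the table.
- cell_red_center (a point): Red-lidded glass cell, same size, shape and orientation as the blue-lidded one, in one of the block's three slots; centre, half-way up; leave it in its slot
- cell_white_center (a point): White-lidded glass cell, same size, shape and orientation as the blue-lidded one, in one of the block's three slots; centre, half-way up; leave it in its slot
- amber: Amber glass bottle, 80 mm diameter, 150 mm tall; origin at the centre of its underside; leave alone
- blue_cap: Clear bottle with blue cap, 70 mm diameter, 140 mm tall; origin under its centre; leave alone
- beaker: Glass beaker, 70 mm diameter, 85 mm tall; origin under its centre; leave alone
- driver: Screwdriver lying on the table along its own x; leave alone
- jar: White jar with blue lid, 56 mm diameter, 70 mm tall; origin under its centre; leave alone
Mind the look-alikes: they are no part of the job. Leave any yellow look-alike of the block alone.

How it is judged (in metres and radians):
On the way, in this order (a step that is already met when the one before it is completed fails the run):
1. the clamp knob is turned to its stop while the cuvette still stands in its slot (value of joint clamp above 1.22 rad and distance of cell_center from where it was at the start of the episode below 0.015 m), for 0.2 s.
2. the cuvette is lifted clear of the block in the fingers (z of cell_center in the frame of block above 0.085 m and contact force between the fingers and cell above 1 N), for 0.2 s.
At the end, for the whole second after the job is handed in: Knob beyond 1.22 rad; cuvette held in the fingers (over 1 N), still, touching neither bench nor block, centre within 5 mm of the beam sideways and 7 mm in height, at least 25 mm from nozzle mouth and detector window, light path within 8 degrees of the beam, upright within 8 degrees (x of cell_center in the frame of nozzle between -0.005 and 0.005 m and z of cell_center in the frame of nozzle between -0.007 and 0.007 m and y of cell_center in the frame of nozzle above 0.025 m and y of cell_center in the frame of det_window below -0.025 m and angle between the y axis of cell_center and the y axis of nozzle, either way round below 0.14 rad and angle between cell_center's own z axis and vertical below 0.14 rad and contact force between the fingers and cell above 1 N and contact force between cell and bench below 0.1 N and contact force between cell and block below 0.1 N and linear speed of cell below 0.02 m/s and value of joint clamp above 1.22 rad); the arm keeps its last pose, push and grip.
It fails at once if a finger touches a clear window of the cuvette (contact force between the fingers and window_a above 0.3 N or contact force between the fingers and window_b above 0.3 N).
It fails at once if the cuvette is knocked against the optical bench (contact force between cell and bench above 2 N).
It fails at once if the detector is shifted along its rail by more than 10 mm (distance of det_window from where it was at the start of the episode above 0.01 m).
It fails at once if another cell, a bottle, the beaker, the jar or the screwdriver is moved by more than 25 mm (distance of any of cell_red_center, cell_white_center, amber, blue_cap, beaker, driver, jar from where it was at the start of the episode above 0.025 m).
It also fails if it takes over 58 s, if anything falls off the work surface, if the arm or the gripper's body presses on something with over 40 N, if the wrist force passes 120 N, or if a joint passes its speed limit or range.

ROBOT

A 7-joint arm with a two-finger parallel gripper is mounted at the origin on the work surface. World frame = base frame: x ahead of the robot, y to its left, z up, the work surface at z = 0. Lengths are in m, angles in degrees, forces in N, time in s.
With the tool pointing down it reaches from about 0.4 to 0.85 m from the base axis. Payload 10.4 kg.
Tool frame: the origin (TCP) lies between the finger pads; the fingertips stand 14 mm ahead of it and the grasp point (between the pads) lies 5 mm behind it; z points along the fingers, y is the line along which they close (so a half turn about z gives the same grasp; the last joint's range is limited). The gripper opens to 87 mm and grips with 3 to 60 N. Pads are 19 mm wide; open, the fingers measure 117 mm over their backs; the gripper's body (75 mm by 190 mm) begins 51 mm behind the grasp point.
Start: joints at [-73.144, 19.034, -3.707, 83.658, 1.238, 77.344, -5.071], TCP at [0.195, 0.594, 0.237] pointing down, gripper open.
Joint ranges: [-148.97, 148.97], [-28.65, 121.19], [-84.17, 76.75], [9.2, 138.47], [-72.65, 252.65], [3.7, 117.97], [-149.18, 149.18]. Speed limits (degrees/s): [127.2, 127.2, 159.86, 159.86, 180, 180, 180].

INTERFACE

Orientations are given as [roll, pitch, yaw] about the fixed x, y, z axes, in that order (R = Rz(yaw) Ry(pitch) Rx(roll)).
In Python, from workcell import robot gives the robot as it stands.
- The arm moves only by the tool send_rows, never from a script. Its argument "plan" is one flat list of numbers, 7 for each row, row after row: the shift along the world's x, y, z in cm, then the turn, a rotation vector about the world's x, y, z in degrees, then the closure, from 0 (fully open) to 1 (shut). A call has 1 to 20 rows; each row is the pose to reach, as a shift and turn from the pose commanded when the call began; what a row does not reach only later rows make up. A row lasts 1/8 s, in which the tool goes at most 62.5 mm and 10.7 degrees, less where a joint would pass 70% of its speed; a pose out of reach is approached as far as the arm can. A call with a gripper value outside its range is refused whole. The fingers move at their own pace and stop on an object; "squeeze" is the grip in N (left out, the last holds). Time passes only in rows, so rows that repeat a pose let the fingers close. It gives the time, the measured TCP pose, the force, the opening and the grip force at its end, in the units of the state.
- robot.get_state(): the state, without advancing time (a new reading comes with each control period).
- robot.camera(name): name is "scene" or "top" or "wrist"; returns (picture, depth): 400x640x3 uint8, red, green, blue; 400x640 float32, m along the optical axis (not along the pixel's ray), 0 where there is no reading.
- robot.get_calibration(name): a dict with "intrinsics" (3x3 intrinsics, pixels), "R" (3x3) and "t" (3): a world point X has camera coordinates R X + t. Camera axes: x right, y down, z forward; pixel columns grow to the right and rows downward; lengths in m; the calibration is good to about 2 mm. A picture is of the moment at which its call begins: read the wrist's pose just before it. get_calibration takes no time and is no camera call; for the wrist camera it gives the pose at the moment of the call.
- robot.close_job(): hands the job in; it is judged then, once.
Trained networks look in the newest picture that a camera, given by its name, has taken for a name from the list of things; names that differ only in an ending like _2 or _b are one class to them, and where a whole thing is asked for, a point or a joint stands for the part that bears it (a point fixed in the world has none). Each returns a list of dicts, best first, with "conf" (0 to 1); they miss things now and then, are a little off and sometimes report something else, mostly with a low value. They report only what shows in the picture. A call takes as long as a camera call. They do not tell look-alikes from the thing itself.
- robot.find_in(thing, camera): "bbox" ([left, top, width, height] in pixels, round what is visible of it).
- robot.silhouettes(thing, camera): "pixels" (400x640 bool, what is visible of it) and "bbox" ([left, top, width, height] in pixels, round what is visible of it).
The state is a dict: "t": time; "joint_pos": joint angles; "qd": joint speeds; "tau": joint torques, N m; "eef_pos": TCP position; "tool_rot": TCP orientation; "contact_force": force on the tool from outside, world axes, zero at the start; "moment": the same for the moment, N m; "width": finger opening in m; "grasp_force": force on a finger pad.
Only numpy, scipy, OpenCV 4.12 (cv2) and the standard library are available. Lean on these libraries where they do the work, as an engineer would, in place of code of your own. Each camera call takes 0.05 s, during which the arm holds its last target. There are 200 camera calls.

## Working session

There is one attempt and no reset: what is moved stays moved. The work goes in short steps, Python scripts to look and compute and a tool call to move; the robot and the scene stay as the last step left them, time stands still between calls to the robot, and variables do not carry over. Pictures are saved under pics/ and viewed, at most 10 in all, crops included, and the job is handed in when it is done.

Besides the shell and the picture viewer there is one more tool, called after ">>>" in YAML: its name, and indented under it one key for each argument. send_rows: Moves the arm, as the interface text tells. Its arguments: {"type":"object","properties":{"plan":{"type":"array"},"squeeze":{"type":"number"}},"required":["plan"]}

```bash
mkdir -p pics; ls; python3 - <<'E'
from workcell import robot
import cv2,numpy as np
s=robot.get_state();print({k:np.round(v,3) for k,v in s.items()})
for c in("scene","top"):
    p,d=robot.camera(c);cv2.imwrite(f"pics/{c}0.png",p[:,:,::-1]);np.savez(f"pics/{c}0.npz",p=p,d=d,**robot.get_calibration(c))
    k=robot.get_calibration(c);print(c,np.round(k["intrinsics"],1).tolist(),np.round(-k["R"].T@k["t"],3))
E
```

```text
pics
{'t': np.float64(0.0), 'joint_pos': array([-73.145,  19.072,  -3.706,  83.705,   1.237,  77.342,  -5.071]), 'qd': array([-0.029, -0.075, -0.085,  0.011,  0.031, -0.077,  0.035]), 'tau': array([ 0.0000e+00, -6.2326e+01,  2.5000e-02, -3.8989e+01, -6.1000e-02,
        4.0000e-02,  0.0000e+00]), 'eef_pos': array([0.195, 0.594, 0.236]), 'tool_rot': array([-1.79921e+02,  3.00000e-03,  1.61850e+02]), 'contact_force': array([-0.767,  0.336,  0.827]), 'moment': array([ 0.005, -0.015,  0.029]), 'grasp_force': np.float64(0.0), 'width': np.float64(0.087)}
scene [[421.7, 0.0, 320.7], [0.0, 421.7, 198.6], [0.0, 0.0, 1.0]] [ 1.095 -0.401  0.885]
top [[477.4, 0.0, 319.2], [0.0, 477.4, 204.3], [0.0, 0.0, 1.0]] [0.315 0.032 1.237]
```

View pics/top0.png

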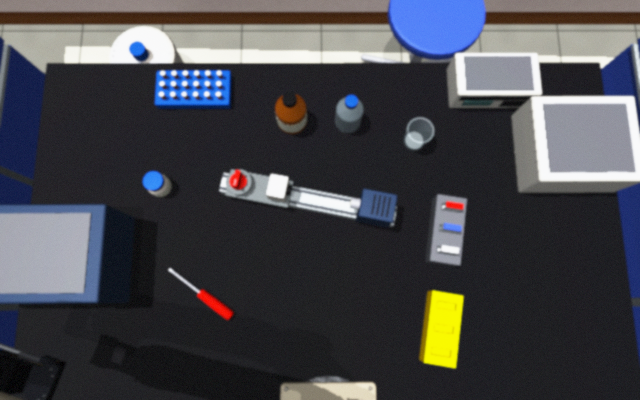

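View pics/scene0.png

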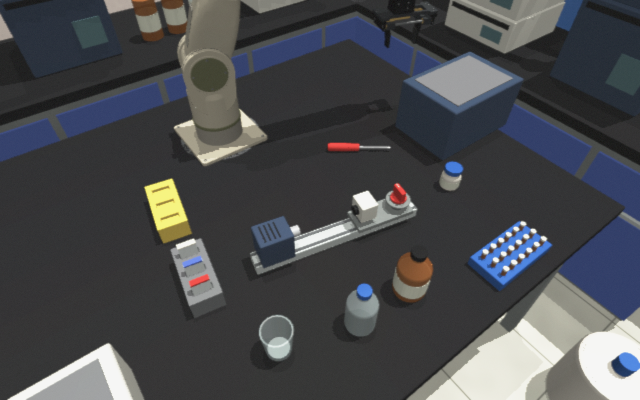

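The top view shows the knob at (237,180), the white head at (278,187), the lamp at (378,207) and the blue lid at (451,228). The arm's gripper is far left, so nothing is hidden. Next I measure.

```bash
cat > h.py <<'E'
import numpy as np,cv2
def load(n):
    z=np.load(n);return z["p"],z["d"],z
def cloud(d,k):
    v,u=np.mgrid[:d.shape[0],:d.shape[1]]
    K=k["intrinsics"];c=np.stack([(u-K[0,2])/K[0,0]*d,(v-K[1,2])/K[1,1]*d,d],-1)
    return (c-k["t"])@k["R"]
def masks(p):
    h=cv2.cvtColor(p,cv2.COLOR_RGB2HSV).astype(int);H,S,V=h[...,0],h[...,1],h[...,2]
    return dict(red=((H<8)|(H>172))&(S>150)&(V>90),blue=(H>105)&(H<125)&(S>120)&(V>100),white=(S<40)&(V>170))
def rect(q):
    r=cv2.minAreaRect((q[:,:2]*1000).astype(np.float32));b=cv2.boxPoints(r)
    e=[b[1]-b[0],b[2]-b[1]];l=max(e,key=np.linalg.norm);a=np.degrees(np.arctan2(l[1],l[0]))%180
    return np.round(r[0],1),np.round(sorted(r[1]),1),round(float(a),1)
E
cat > m.py <<'E'
from h import *
for c in("top","scene"):
    p,d,k=load(f"pics/{c}0.npz");P=cloud(d,k);M=masks(p);Z=P[...,2];ok=d>0
    def rep(n,m):
        q=P[m&ok]
        if len(q)<5: print(c,n,len(q));return
        zt=np.percentile(q[:,2],90);t=q[q[:,2]>zt-.006];print(c,n,len(q),"ztop",np.round(zt,3),"mean",np.round(t.mean(0),3),rect(t))
    X,Y=P[...,0],P[...,1]
    R1=(X>.3)&(X<.5)&(Y>.15)&(Y<.3)
    R2=(X>.15)&(X<.4)&(Y<-.2)&(Y>-.4)
    rep("knob",M["red"]&R1); rep("head",R1&M["white"]&(Z>.1)); rep("blue",M["blue"]&R2); rep("red",M["red"]&R2);rep("white",M["white"]&R2&(Z>.07))
    B=(X>.25)&(X<.5)&(Y>-.22)&(Y<.32)
    rep("lamp",B&(Z>.09)&(Y<0)); rep("rail",B&(Z>.02)&(Z<.04)); rep("benchall",B&(Z>.015))
    rep("block",R2&(Z>.045)&(Z<.062)&(X>.17))
E
python3 m.py
```

```text
top knob 150 ztop 0.026 mean [0.31  0.284 0.024] (array([307.5, 281.7]), array([21.1, 52.4]), 56.9)
top head 0
top blue 0
top red 0
top white 0
top lamp 41 ztop 0.115 mean [ 0.498 -0.145  0.113] (array([ 497. , -144.3]), array([ 5.5, 24. ]), 88.7)
top rail 309 ztop 0.027 mean [0.307 0.27  0.025] (array([377. ,  72.5]), array([ 87.7, 502.4]), 109.5)
top benchall 479 ztop 0.083 mean [ 0.497 -0.141  0.102] (array([ 497., -139.]), array([ 5.7, 34.5]), 88.7)
top block 1975 ztop 0.057 mean [ 0.251 -0.279  0.055] (array([ 283.7, -285.2]), array([ 77.3, 240.2]), 170.2)
scene knob 115 ztop 0.025 mean [0.314 0.282 0.023] (array([311.4, 281.1]), array([21.2, 50.5]), 57.1)
scene head 0
scene blue 0
scene red 0
scene white 0
scene lamp 15 ztop 0.115 mean [ 0.498 -0.145  0.114] (array([ 497.6, -140.7]), array([ 4.1, 33. ]), 89.2)
scene rail 127 ztop 0.027 mean [0.31  0.268 0.024] (array([380.3,  62.5]), array([ 84. , 513.5]), 108.5)
scene benchall 198 ztop 0.029 mean [0.343 0.194 0.039] (array([385.6,  63.5]), array([ 84.5, 513.4]), 110.0)
scene block 1294 ztop 0.056 mean [ 0.256 -0.282  0.055] (array([ 282.7, -287.1]), array([ 75. , 239.8]), 170.1)
```

```bash
python3 - <<'E'
from h import *
p,d,k=load("pics/top0.npz");P=cloud(d,k)
for n,u,v in [("knob",237,180),("head",278,187),("lamp",378,207),("blue",451,228),("red",453,206),("white",449,250),("blk",437,238)]: print(n,np.round(P[v,u],3))
E
sed -i 's/R1=.*/R1=(X>.4)\&(X<.65)\&(Y>.05)\&(Y<.3)/;s/R2=.*/R2=(X>.35)\&(X<.55)\&(Y<-.22)\&(Y>-.45)/;s/B=(X.*/B=(X>.38)\&(X<.65)\&(Y>-.2)\&(Y<.32)/;s/(X>.17)/(X>.35)/' m.py; python3 m.py
```

```text
knob [0.601 0.219 0.11 ]
head [0.582 0.119 0.111]
lamp [ 0.531 -0.121  0.112]
blue [ 0.483 -0.301  0.089]
red [ 0.537 -0.309  0.091]
white [ 0.43  -0.294  0.087]
blk [ 0.463 -0.274  0.057]
top knob 214 ztop 0.109 mean [0.607 0.221 0.108] (array([605.9, 221.3]), array([15.5, 41. ]), 168.8)
top head 398 ztop 0.113 mean [0.586 0.122 0.111] (array([585.9, 121.9]), array([44.5, 55.2]), 168.4)
top blue 106 ztop 0.092 mean [ 0.485 -0.304  0.09 ] (array([ 485.7, -303.5]), array([14.8, 40.4]), 81.5)
top red 98 ztop 0.093 mean [ 0.539 -0.313  0.09 ] (array([ 540.6, -311.7]), array([14.7, 40.5]), 76.9)
top white 116 ztop 0.092 mean [ 0.431 -0.295  0.09 ] (array([ 431.2, -295.5]), array([14.3, 42.5]), 81.0)
top lamp 1144 ztop 0.117 mean [ 0.535 -0.121  0.115] (array([ 535.6, -120.9]), array([70.5, 84.6]), 78.5)
top rail 1448 ztop 0.034 mean [0.565 0.034 0.031] (array([570.8,  48.5]), array([ 71.1, 459.8]), 78.2)
top benchall 4555 ztop 0.115 mean [ 0.549 -0.053  0.113] (array([567. ,  32.6]), array([ 71., 399.]), 78.5)
top block 1428 ztop 0.057 mean [ 0.471 -0.3    0.055] (array([ 478.2, -303.3])
[... 293 characters left out ...]
rray([ 487.1, -305.5]), array([14.5, 37.9]), 79.3)
scene red 104 ztop 0.091 mean [ 0.541 -0.315  0.09 ] (array([ 540.6, -314.7]), array([15.2, 39.3]), 80.0)
scene white 99 ztop 0.092 mean [ 0.432 -0.297  0.09 ] (array([ 431.6, -297.3]), array([16.7, 40.1]), 83.4)
scene lamp 1145 ztop 0.116 mean [ 0.539 -0.124  0.115] (array([ 536.5, -122.8]), array([73.1, 84.9]), 77.6)
scene rail 1480 ztop 0.035 mean [0.57  0.009 0.032] (array([572.1,  46.9]), array([ 71. , 460.7]), 78.2)
scene benchall 4995 ztop 0.114 mean [ 0.551 -0.063  0.114] (array([568.7,  30.4]), array([ 73.1, 398.3]), 78.1)
scene block 1052 ztop 0.057 mean [ 0.482 -0.307  0.055] (array([ 477.9, -304.9]), array([ 74.5, 157.1]), 170.7)
```

Both views agree within about 2 mm:

| Thing | Position | Direction |
|---|---|---|
| Knob | (0.606, 0.220), top 0.108 | bar at -11° |
| Bench | beam along 78.4° | – |
| Blue cell | (0.486, -0.304), top about 0.091 | y axis at 81° |

Next I check the free space along the path.

```bash
python3 - <<'E'
from h import *
Q=[]
for c in("top","scene"):
    p,d,k=load(f"pics/{c}0.npz");P=cloud(d,k);Q.append(P[d>0])
Q=np.concatenate(Q)
a=np.array([.195,.594]);b=np.array([.606,.22])
for s in np.linspace(0,1,9):
    c=a+s*(b-a);m=np.linalg.norm(Q[:,:2]-c,axis=1)<.12;print(np.round(c,2),np.round(np.percentile(Q[m,2],[50,95,99.5]),3) if m.sum() else None)
m=(Q[:,0]>.25)&(Q[:,0]<.5)&(Q[:,1]>.4)&(Q[:,1]<.9)&(Q[:,2]>.05);print("box",Q[m].min(0),Q[m].max(0))
m=(Q[:,0]>.5)&(Q[:,0]<.7)&(Q[:,1]>.32)&(Q[:,2]>.03)&(Q[:,1]<.5);print("jar",Q[m].mean(0),Q[m].max(0))
E
```

```text
[0.2  0.59] [0.001 0.369 0.393]
[0.25 0.55] [0.003 0.363 0.393]
[0.3 0.5] [0.007 0.34  0.393]
[0.35 0.45] [0.002 0.181 0.184]
[0.4  0.41] [0.001 0.177 0.182]
[0.45 0.36] [-0.     0.004  0.016]
[0.5  0.31] [-0.     0.004  0.07 ]
[0.55 0.27] [0.    0.074 0.109]
[0.61 0.22] [0.001 0.109 0.113]
box [0.25006284 0.49103853 0.05002138] [0.49997874 0.82324827 0.33597114]
jar [0.57896225 0.45209937 0.07492991] [0.63958722 0.49999983 0.18065388]
```

>>> send_rows:
  plan: [0,0,5,0,0,0,0,0,0,9,0,0,0,0,4,-4,10,0,0,0,0,8,-7.5,10,0,0,0,0,12,-11,10,0,0,2,0,16.5,-15,10,0,0,4,0,21,-19,10,0,0,5,0,25,-23,9,0,0,6,0,29,-26.5,7,0,0,7,0,33,-30,5,0,0,7,0,37,-34,3,0,0,7,0,40,-36.5,1,0,0,7,0,41.1,-37.4,0,0,0,7,0,41.1,-37.4,0,0,0,7,0,41.1,-37.4,0,0,0,7,0]
  squeeze: 20

```text
t: 1.98
eef_pos: [0.6049, 0.2218, 0.2373]
tool_rot: [179.9, -0.0, 169.0]
contact_force: [-0.1, -0.5, 0.7]
width: 0.0872
grasp_force: 0.0
```

```bash
cat > w.py <<'E'
import sys
from workcell import robot
from h import *
n=sys.argv[1]
s=robot.get_state();print(s["t"],np.round(s["eef_pos"],4),np.round(s["tool_rot"],2))
k=robot.get_calibration("wrist");p,d=robot.camera("wrist")
np.savez(f"pics/{n}.npz",p=p,d=d,**k);cv2.imwrite(f"pics/{n}.png",p[:,:,::-1])
P=cloud(d,k);M=masks(p);Z=P[...,2]
for c in M:
    for lo in(.075,.1):
        m=M[c]&(d>0)&(Z>lo)&(Z<.13)
        nl,L,st,_=cv2.connectedComponentsWithStats(m.astype(np.uint8))
        for i in range(1,nl):
            if st[i,4]<150: continue
            q=P[L==i];zt=np.percentile(q[:,2],90);t=q[abs(q[:,2]-zt)<.004];print(c,lo,st[i].tolist(),round(float(zt),4),np.round(t.mean(0),4),rect(t))
E
python3 w.py w1
```

```text
1.975 [0.6049 0.2218 0.2373] [179.92  -0.   168.98]
red 0.075 [304, 161, 47, 57, 1614] 0.109 [0.6066 0.2217 0.1082] (array([606.4, 221.9]), array([13.8, 41.1]), 168.3)
red 0.1 [319, 168, 18, 50, 747] 0.1093 [0.6066 0.2217 0.1082] (array([606.4, 221.8]), array([13.8, 41.1]), 168.0)
white 0.075 [172, 154, 66, 71, 3845] 0.1119 [0.5849 0.1226 0.111 ] (array([585.6, 121.8]), array([44.8, 53.9]), 168.7)
white 0.1 [172, 159, 61, 66, 3590] 0.1119 [0.5849 0.1226 0.111 ] (array([585.6, 121.8]), array([44.8, 53.9]), 168.7)
```

>>> send_rows:
  plan: [0.1,0,-3,0,0,0,0,0.1,0,-7,0,0,0,0,0.1,0,-10,0,0,0,0,0.1,0,-12.5,0,0,0,0.2,0.1,0,-13.8,0,0,0,0.3,0.1,0,-13.8,0,0,0,0.5,0.1,0,-13.8,0,0,0,0.7,0.1,0,-13.8,0,0,0,0.9,0.1,0,-13.8,0,0,0,0.9,0.1,0,-13.8,0,0,0,0.9]
  squeeze: 25

```text
t: 3.28
eef_pos: [0.6068, 0.22, 0.0988]
tool_rot: [180.0, 0.0, 168.8]
contact_force: [0.0, -0.1, 1.2]
width: 0.0254
grasp_force: 0.0
```

>>> send_rows:
  plan: [0,0.1,0,0,0,0,0.9,0,0.1,0,0,0,0,0.9,0,0.1,0,0,0,0,0.9,0,0.1,0,0,0,0,0.9,0,0.1,0,0,0,0,0.9]

```text
t: 3.9
eef_pos: [0.607, 0.2221, 0.0988]
tool_rot: [179.9, 0.0, 168.9]
contact_force: [2.9, 5.3, -1.4]
width: 0.0135
grasp_force: 25.0
```

>>> send_rows:
  plan: [0,0.1,0,0,0,-8,0.9,0,0.1,0,0,0,-16,0.9,0,0.1,0,0,0,-24,0.9,0,0.1,0,0,0,-32,0.9,0,0.1,0,0,0,-40,0.9,0,0.1,0,0,0,-40,0.9]

```text
t: 4.65
eef_pos: [0.6069, 0.222, 0.0987]
tool_rot: [180.0, 0.0, 128.9]
contact_force: [2.1, 1.2, 1.0]
width: 0.0138
grasp_force: 25.0
```

>>> send_rows:
  plan: [0,0,0,0,0,-8,0.9,0,0,0,0,0,-16,0.9,0,0,0,0,0,-24,0.9,0,0,0,0,0,-32,0.9,0,0,0,0,0,-39,0.9,0,0,0,0,0,-42,0.9,0,0,0,0,0,-42,0.9,0,0,0,0,0,-42,0.9]

```text
t: 5.65
eef_pos: [0.6067, 0.2219, 0.0988]
tool_rot: [180.0, -0.0, 87.0]
contact_force: [-0.5, 0.3, 1.5]
width: 0.0137
grasp_force: 25.0
```

```bash
python3 -c "
from workcell import robot
s=robot.get_state();print(s['moment'],s['joint_pos'],s['tool_rot'])"
```

```text
[ 0.13258932 -0.02685195  0.48580624] [-46.22028218  29.83733563  29.5895878   90.60300485 -15.89680279
  63.77223207 -15.80364788] [ 1.79989624e+02 -6.23117761e-03  8.70226234e+01]
```

>>> send_rows:
  plan: [0,0,0,0,0,1,0.5,0,0,0,0,0,1,0.3,0,0,0,0,0,1,0.3,0,0,3,0,0,1,0.3,0,0,8,0,0,1,0.3,0,0,13,0,0,1,0.3,0,0,15,0,0,1,0.3,0,0,15,0,0,1,0.3]

```text
t: 6.65
eef_pos: [0.6074, 0.222, 0.2501]
tool_rot: [179.9, -0.1, 87.8]
contact_force: [0.1, -0.7, -0.9]
width: 0.0611
grasp_force: 0.0
```

```bash
python3 w.py w2;python3 - <<'E'
from workcell import robot
from h import *
p,d=robot.camera("top");np.savez("pics/top1.npz",p=p,d=d,**robot.get_calibration("top"))
E
sed 's/{c}0.npz/{c}1.npz/;s/("top","scene")/("top",)/' m.py > m1.py; python3 m1.py
```

```text
6.65 [0.6074 0.222  0.2501] [ 1.7986e+02 -8.0000e-02  8.7840e+01]
red 0.075 [303, 157, 46, 54, 1443] 0.1091 [0.6065 0.2217 0.1083] (array([606.4, 222.6]), array([13.7, 40.6]), 88.1)
red 0.1 [317, 163, 17, 48, 668] 0.1094 [0.6065 0.2217 0.1083] (array([606.4, 222.6]), array([13.7, 40.6]), 88.1)
white 0.075 [281, 253, 59, 20, 901] 0.1078 [0.5779 0.1455 0.1077] (array([582.7, 145.1]), array([ 4.3, 39.7]), 174.6)
white 0.075 [276, 306, 59, 13, 529] 0.1119 [0.5866 0.1052 0.1111] (array([582.9, 106.7]), array([14.3, 54.4]), 170.1)
white 0.1 [281, 264, 57, 9, 270] 0.1102 [0.5756 0.1458 0.1089] (array([579.5, 145.6]), array([ 4.2, 33.2]), 175.5)
white 0.1 [276, 306, 59, 13, 524] 0.1119 [0.5866 0.1052 0.1111] (array([582.9, 106.7]), array([14.3, 54.4]), 170.1)
top knob 135 ztop 0.321 mean [0.499 0.154 0.506] (array([509.4, 159.8]), array([  4.8, 114.5]), 29.5)
top head 8265 ztop 0.666 mean [0.429 0.175 0.666] (array([438.9, 172.2]), array([55.3, 79.1]), 2.6)
top blue 102 ztop 0.093 mean [ 0.485 -0.303  0.09 ] (array([ 485.2, -303. ]), array([14.2, 40.7]), 79.9)
top red 98 ztop 0.092 mean [ 0.539 -0.312  0.09 ] (array([ 539.4, -312.1]), array([14.4, 38.9]), 80.8)
top white 120 ztop 0.092 mean [ 0.431 -0.295  0.09 ] (array([ 431.1, -295.8]), array([14., 42.]), 80.7)
top lamp 1147 ztop 0.117 mean [ 0.535 -0.121  0.115] (array([ 535.7, -120.8]), array([70.1, 84. ]), 79.4)
top rail 1361 ztop 0.034 mean [0.561 0.015 0.031] (array([565. ,  18.2]), array([ 71.4, 397.9]), 78.5)
top benchall 18325 ztop 0.665 mean [0.418 0.167 0.667] (array([432.8, 160.5]), array([ 79.6, 106.7]), 0.8)
top block 1429 ztop 0.058 mean [ 0.472 -0.301  0.055] (array([ 478.4, -303.2]), array([ 76.5, 155.5]), 170.7)
```

Knob bar went from 168.2° to 88.1°, about 80°, so it's at the stop and the detector hasn't moved. On the way to the cell I stop over the beam gap for a look.

>>> send_rows:
  plan: [-1,-5,2,0,0,-3,0.4,-2,-10,3,0,0,-6,0.45,-3,-15,3,0,0,-9.4,0.49,-4.3,-19,3,0,0,-9.4,0.49,-4.3,-20.7,3,0,0,-9.4,0.49,-4.3,-20.7,3,0,0,-9.4,0.49,-4.3,-20.7,3,0,0,-9.4,0.49]

```text
t: 7.62
eef_pos: [0.5639, 0.0168, 0.2779]
tool_rot: [-180.0, 0.0, 78.6]
contact_force: [0.7, 0.4, -0.5]
width: 0.0445
grasp_force: 0.0
```

```bash
python3 w.py w3
```

```text
7.625 [0.5639 0.0168 0.2779] [-1.7995e+02  2.0000e-02  7.8580e+01]
white 0.075 [295, 30, 66, 57, 3606] 0.1122 [0.5859 0.1216 0.1112] (array([585.7, 121. ]), array([44.2, 54.9]), 168.5)
white 0.075 [530, 170, 69, 67, 2984] 0.1141 [ 0.7839 -0.0543  0.1138] (array([788.4, -57.8]), array([30.4, 38.6]), 55.3)
white 0.075 [316, 249, 23, 23, 439] 0.0983 [ 0.5465 -0.0684  0.0971] (array([546.7, -68.9]), array([18.7, 23. ]), 78.2)
white 0.1 [295, 30, 66, 57, 3606] 0.1122 [0.5859 0.1216 0.1112] (array([585.7, 121. ]), array([44.2, 54.9]), 168.5)
white 0.1 [543, 184, 56, 52, 1543] 0.1164 [ 0.7844 -0.0539  0.1155] (array([786.9, -56.6]), array([22.9, 36.1]), 52.8)
```

View pics/w3.png

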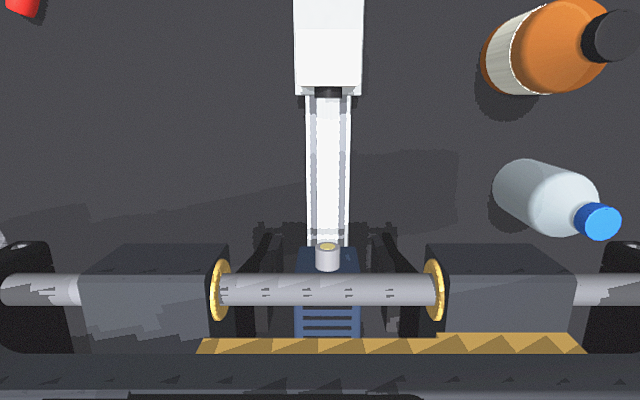

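The picture shows the open gap between detector head (328,45) and nozzle (327,256), with the bottles well to the right. The beam midpoint is about (0.564, 0.016). Now to the cell.

>>> send_rows:
  plan: [-1,-5,0,0,0,1,0.49,-2.5,-10,0,0,0,2.4,0.49,-4,-16,0,0,0,2.4,0.49,-5.5,-22,0,0,0,2.4,0.49,-7,-27,-1,0,0,2.4,0.49,-7.7,-31,-2,0,0,2.4,0.49,-7.8,-32,-4,0,0,2.4,0.49,-7.8,-32,-4,0,0,2.4,0.49,-7.8,-32,-4,0,0,2.4,0.49]

```text
t: 8.8
eef_pos: [0.4868, -0.3033, 0.2387]
tool_rot: [-180.0, -0.0, 81.0]
contact_force: [-0.0, -0.0, -0.6]
width: 0.0444
grasp_force: 0.0
```

```bash
python3 w.py w4
```

```text
8.8 [ 0.4868 -0.3033  0.2387] [-1.7999e+02 -3.0000e-02  8.1010e+01]
red 0.075 [379, 165, 19, 47, 752] 0.091 [ 0.5399 -0.3129  0.0901] (array([ 539.8, -313.7]), array([14.1, 41.5]), 80.9)
white 0.075 [568, 17, 72, 91, 1014] 0.0857 [ 0.7212 -0.24    0.0848] (array([ 726.8, -240.5]), array([52.4, 68.6]), 93.8)
white 0.075 [254, 162, 19, 50, 823] 0.0913 [ 0.4316 -0.2957  0.0903] (array([ 431.4, -296.1]), array([14.3, 42.4]), 80.6)
```

View pics/w4.png

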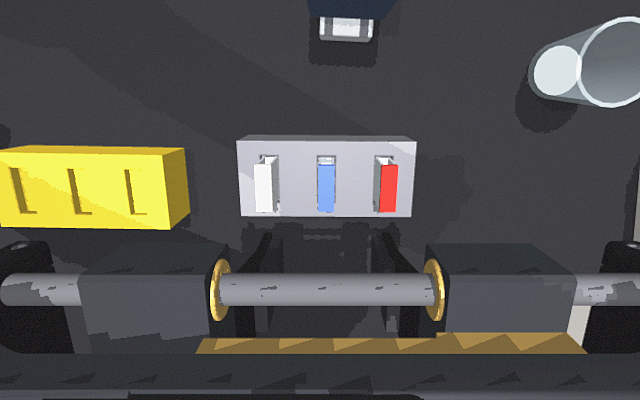

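The blue lid is at (326,187), between white (264) and red (388); my colour threshold missed it, so I loosen that.

```bash
python3 - <<'E'
from h import *
p,d,k=load("pics/w4.npz");P=cloud(d,k);print(cv2.cvtColor(p,cv2.COLOR_RGB2HSV)[187,326])
h=cv2.cvtColor(p,cv2.COLOR_RGB2HSV)[...,:2].astype(int);m=(abs(h[...,0]-110)<12)&(h[...,1]>90)&(P[...,2]>.08)&(P[...,2]<.1)&(d>0)
m[:, :300]=0;m[:,350:]=0;q=P[m];zt=np.percentile(q[:,2],90);t=q[abs(q[:,2]-zt)<.004];print(len(t),zt,t.mean(0),rect(t))
E
```

```text
[109 113 247]
782 0.09116977124570276 [ 0.48673833 -0.29898833  0.09030173] (array([ 496.3, -242.8]), array([ 26.6, 168.9]), 78.5)
```

```bash
python3 - <<'E'
from h import *
p,d,k=load("pics/w4.npz");P=cloud(d,k)
h=cv2.cvtColor(p,cv2.COLOR_RGB2HSV)[...,:2].astype(int);m=(abs(h[...,0]-110)<12)&(h[...,1]>80)&(P[...,2]>.086)&(P[...,2]<.1)&(d>0)&(P[...,1]<-.27)
q=P[m];print(len(q),np.percentile(q[:,2],[10,50,90]),q.mean(0),rect(q))
E
```

```text
753 [0.08940481 0.09026228 0.09109563] [ 0.48563139 -0.30448054  0.0902556 ] (array([ 485.7, -305. ]), array([13.4, 42.3]), 80.6)
```

>>> send_rows:
  plan: [-0.1,-0.1,-3,0,0,0,0.49,-0.1,-0.1,-7,0,0,0,0.49,-0.1,-0.1,-10,0,0,0,0.49,-0.1,-0.1,-13,0,0,0,0.49,-0.1,-0.1,-15,0,0,0,0.49,-0.1,-0.1,-16.4,0,0,0,0.49,-0.1,-0.1,-16.4,0,0,0,0.49,-0.1,-0.1,-16.4,0,0,0,0.49]

```text
t: 9.85
eef_pos: [0.4852, -0.3064, 0.0755]
tool_rot: [179.9, 0.0, 80.8]
contact_force: [0.2, 0.3, 0.8]
width: 0.0445
grasp_force: 0.0
```

```bash
python3 w.py w5
```

```text
9.85 [ 0.4852 -0.3064  0.0755] [1.7992e+02 2.0000e-02 8.0850e+01]
red 0.075 [440, 227, 39, 16, 587] 0.0907 [ 0.5427 -0.2951  0.0897] (array([ 543. , -295.9]), array([ 6.1, 14.7]), 170.5)
blue 0.075 [311, 249, 33, 22, 583] 0.091 [ 0.4873 -0.2967  0.0903] (array([ 487.3, -296.6]), array([ 9.7, 13.5]), 170.5)
blue 0.075 [311, 306, 32, 15, 464] 0.0909 [ 0.4831 -0.3223  0.0902] (array([ 483., -322.]), array([ 8.2, 13.6]), 171.0)
white 0.075 [311, 217, 33, 11, 291] 0.084 [ 0.4892 -0.284   0.0827] (array([ 489.3, -284.1]), array([ 2.2, 13.9]), 170.7)
white 0.075 [176, 219, 46, 24, 703] 0.0909 [ 0.4349 -0.2775  0.09  ] (array([ 434.7, -277.8]), array([ 6. , 14.7]), 170.2)
```

View pics/w5.png

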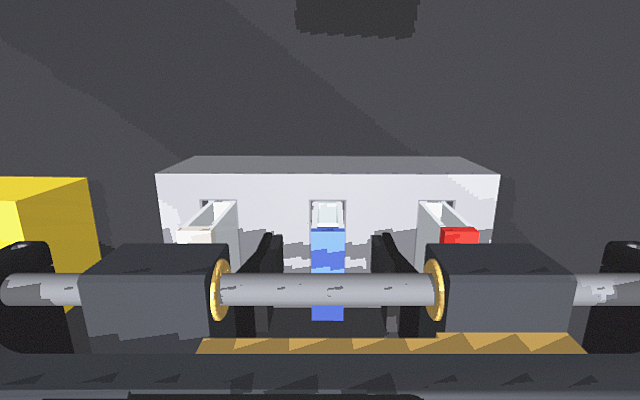

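The blue lid (327,275) sits centred between the open fingers (270 and 385), with the neighbours clear. I close.

>>> send_rows:
  plan: [0,0.1,0,0,0,0,0.6,0,0.1,0,0,0,0,0.7,0,0.1,0,0,0,0,0.8,0,0.1,0,0,0,0,0.92,0,0.1,0,0,0,0,0.92,0,0.1,0,0,0,0,0.92,0,0.1,0,0,0,0,0.92,0,0.1,0,0,0,0,0.92]
  squeeze: 20

```text
t: 10.9
eef_pos: [0.4847, -0.3051, 0.0746]
tool_rot: [180.0, 0.0, 80.8]
contact_force: [0.8, -0.8, 0.3]
width: 0.0142
grasp_force: 20.0
```

>>> send_rows:
  plan: [0,0,1,0,0,0,0.92,0,0,2,0,0,0,0.92,0,0,4,0,0,0,0.92,0,0,7,0,0,0,0.92,0,0,10,0,0,0,0.92,0,0,13,0,0,0,0.92,0,0,14,0,0,0,0.92,0,0,14,0,0,0,0.92,0,0,14,0,0,0,0.92]

```text
t: 12.02
eef_pos: [0.4843, -0.3047, 0.2136]
tool_rot: [-179.9, -0.0, 80.9]
contact_force: [-0.1, -0.2, 0.1]
width: 0.0139
grasp_force: 20.0
```

```bash
cat > t.py <<'E'
import sys
from workcell import robot
from h import *
for c in sys.argv[1:]:
    s=robot.get_state();p,d=robot.camera(c);k=robot.get_calibration(c);P=cloud(d,k);T=s["eef_pos"]
    h=cv2.cvtColor(p,cv2.COLOR_RGB2HSV)[...,:2].astype(int);m=(abs(h[...,0]-110)<12)&(h[...,1]>80)&(d>0)&(np.linalg.norm(P[...,:2]-T[:2],axis=-1)<.035)&(abs(P[...,2]-T[2]-.01)<.035)
    q=P[m]; print(c,T.round(4),s["tool_rot"].round(1),s["width"],len(q),np.percentile(q[:,2],[5,50,95]).round(4),rect(q))
E
python3 t.py wrist top scene
```

```text
wrist [ 0.4843 -0.3047  0.2136] [-179.9   -0.    80.9] 0.013888593212507929 2106 [0.2255 0.2291 0.2301] (array([ 486.9, -304.4]), array([30.9, 44.6]), 95.2)
top [ 0.4842 -0.3047  0.2135] [-179.9   -0.    80.9] 0.014032618762543794 16 [0.2146 0.2278 0.2388] (array([ 494.4, -293.2]), array([10.2, 17.1]), 80.5)Traceback (most recent call last):
  File "t.py", line 7, in <module>
    q=P[m]; print(c,T.round(4),s["tool_rot"].round(1),s["width"],len(q),np.percentile(q[:,2],[5,50,95]).round(4),rect(q))
                                                                        ~~~~~~~~~~~~~^^^^^^^^^^^^^^^^^^
    return _quantile_unchecked(
        a, q, axis, out, overwrite_input, method, keepdims, weights)
    return _ureduce(a,
                    func=_quantile_ureduce_func,
    ...<5 lines>...
                    overwrite_input=overwrite_input,
                    method=method)
    r = func(a, **kwargs)
    result = _quantile(arr,
                       quantiles=q,
    ...<2 lines>...
                       out=out,
                       weights=wgt)
    slices_having_nans = np.isnan(arr[-1, ...])
                                  ~~~^^^^^^^^^
IndexError: index -1 is out of bounds for axis 0 with size 0
```

>>> send_rows:
  plan: [0.5,3,0,0,0,0,0.92,1.5,7,0,0,0,-1,0.92,2.5,11,0,0,0,-2,0.92,3.8,16,0,0,0,-2.5,0.92,5,21,0,0,0,-2.5,0.92,6.3,26,0,0,0,-2.5,0.92,7.4,30,0,0,0,-2.5,0.92,8,32,0,0,0,-2.5,0.92,8,32,-1.5,0,0,-2.5,0.92,8,32,-4,0,0,-2.5,0.92,8,32,-6,0,0,-2.5,0.92,8,32,-6,0,0,-2.5,0.92,8,32,-6,0,0,-2.5,0.92]

```text
t: 13.8
eef_pos: [0.5648, 0.0135, 0.155]
tool_rot: [180.0, 0.0, 78.2]
contact_force: [-0.6, 0.4, -0.5]
width: 0.0141
grasp_force: 20.0
```

```bash
python3 w.py w6; python3 - <<'E'
from workcell import robot
from h import *
p,d=robot.camera("scene");np.savez("pics/s6.npz",p=p,d=d,**robot.get_calibration("scene"))
c=np.hstack([cv2.resize(p[130:300,220:450],None,fx=1.7,fy=1.7),cv2.resize(np.load("pics/w6.npz")["p"],(391,289))]) ;cv2.imwrite("pics/s6.png",c[:,:,::-1])
E
```

```text
13.8 [0.5648 0.0135 0.155 ] [1.7997e+02 1.0000e-02 7.8240e+01]
white 0.075 [270, 0, 109, 72, 7625] 0.1122 [0.5852 0.1165 0.1112] (array([585.2, 116.3]), array([33.5, 54.5]), 168.2)
white 0.1 [270, 0, 109, 72, 7625] 0.1122 [0.5852 0.1165 0.1112] (array([585.2, 116.3]), array([33.5, 54.5]), 168.2)
```

View pics/s6.png

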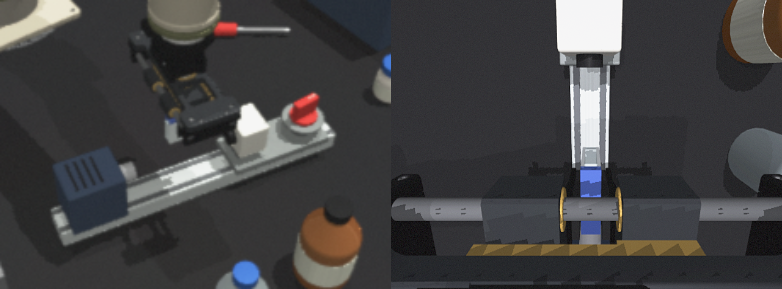

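The crop shows the cell held between the fingers above the gap, lid at about (590,200) in the right half and in line with the rail and head at (588,30). I work out the lid's offset from the beam.

```bash
python3 - <<'E'
from h import *
p,d,k=load("pics/w6.npz");P=cloud(d,k);h=cv2.cvtColor(p,cv2.COLOR_RGB2HSV).astype(int)
u=np.array([.2028,.9792]);n=np.array([.9792,-.2028]);H=P[...,:2]@n
o=np.array([.5489,-.0577])
m=(abs(h[...,0]-110)<15)&(h[...,1]>80)&(h[...,2]>90)&(d>0)&(P[...,2]>.165)&(P[...,2]<.18)&(np.linalg.norm(P[...,:2]-[.5648,.0135],axis=-1)<.03)
q=P[m];L=(q[:,:2]-o)@np.stack([n,u],1)
print(len(q),"z",np.percentile(q[:,2],[5,50,95]).round(4),"lat mm",(np.percentile(L[:,0],[1,5,50,95,99])*1e3).round(1),"along",(np.percentile(L[:,1],[1,99])*1e3).round(1),rect(q))
m=(h[...,1]<40)&(h[...,2]>170)&(d>0)&(abs(P[...,2]-.111)<.003);q=P[m][:,:2]-o;print("head lat",(np.percentile(q@n,[1,99])*1e3).round(1),"front",(np.percentile(q@u,1)*1e3).round(1))
E
```

```text
2023 z [0.1687 0.1706 0.1716] lat mm [-5.4 -5.   1.2  7.7  8.2] along [52.3 94.3] (array([565.2,  13.4]), array([14.1, 43.5]), 78.5)
head lat [-26.1  26.6] front 161.2
```

>>> send_rows:
  plan: [-0.1,0.1,-1,0,0,0,0.92,-0.1,0.1,-2.5,0,0,0,0.92,-0.1,0.1,-4,0,0,0,0.92,-0.1,0.1,-5.3,0,0,0,0.92,-0.1,0.1,-6,0,0,0,0.92,-0.1,0.1,-6.3,0,0,0,0.92,-0.1,0.1,-6.3,0,0,0,0.92,-0.1,0.1,-6.3,0,0,0,0.92,-0.1,0.1,-6.3,0,0,0,0.92,-0.1,0.1,-6.3,0,0,0,0.92,-0.1,0.1,-6.3,0,0,0,0.92]

```text
t: 15.28
eef_pos: [0.5637, 0.016, 0.0917]
tool_rot: [180.0, -0.0, 78.4]
contact_force: [0.1, -0.2, 1.0]
width: 0.0137
grasp_force: 20.0
```

```bash
python3 w.py w7; python3 - <<'E'
from h import *
p,d,k=load("pics/w7.npz");P=cloud(d,k);h=cv2.cvtColor(p,cv2.COLOR_RGB2HSV).astype(int)
u=np.array([.2028,.9792]);n=np.array([.9792,-.2028]);o=np.array([.5489,-.0577])
m=(abs(h[...,0]-110)<15)&(h[...,1]>80)&(h[...,2]>90)&(d>0)&(P[...,2]>.1)&(P[...,2]<.115)&(np.linalg.norm(P[...,:2]-[.564,.0145],axis=-1)<.03)
q=P[m];L=(q[:,:2]-o)@np.stack([n,u],1)
print(len(q),"z",np.percentile(q[:,2],[5,50,95]).round(4),"lat mm",(np.percentile(L[:,0],[1,99])*1e3).round(1),"along",(np.percentile(L[:,1],[1,99])*1e3).round(1),rect(q))
E
```

```text
15.275 [0.5637 0.016  0.0917] [ 1.7999e+02 -1.0000e-02  7.8350e+01]
blue 0.075 [309, 231, 36, 42, 1403] 0.108 [0.5667 0.029  0.1072] (array([566.6,  28.3]), array([13.9, 17.8]), 77.6)
blue 0.075 [311, 306, 32, 18, 565] 0.108 [5.609e-01 1.000e-04 1.073e-01] (array([5.608e+02, 1.000e-01]), array([ 9.8, 13.6]), 168.7)
blue 0.1 [310, 231, 34, 42, 1395] 0.108 [0.5667 0.029  0.1072] (array([566.6,  28.3]), array([13.9, 17.8]), 77.6)
blue 0.1 [311, 306, 32, 18, 565] 0.108 [5.609e-01 1.000e-04 1.073e-01] (array([5.608e+02, 1.000e-01]), array([ 9.8, 13.6]), 168.7)
white 0.075 [248, 0, 161, 65, 10191] 0.1121 [0.584  0.1101 0.1112] (array([583.9, 110. ]), array([20.3, 54.5]), 168.4)
white 0.1 [248, 0, 161, 65, 10191] 0.1121 [0.584  0.1101 0.1112] (array([583.9, 110. ]), array([20.3, 54.5]), 168.4)
2011 z [0.1052 0.1073 0.1082] lat mm [-7.   6.7] along [54.5 96.5] (array([564.1,  15.9]), array([14.2, 43.3]), 78.6)
```

View pics/w7.png

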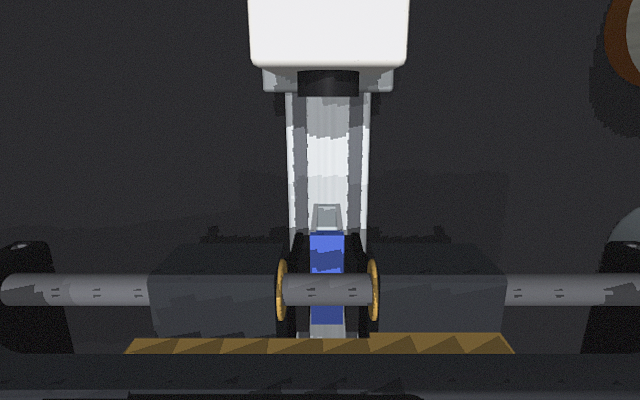

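The cell's lid (327,280) lines up with the detector window (328,83) and clears everything. It is 0 mm off sideways, about 75 mm along, and at the right height (lid top 0.1075, centre 0.085). I hand in.

```bash
python3 -c "
from workcell import robot
print(robot.close_job())"
```

```text
the job is handed in; nothing more can be done
None
```

I handed the job in with the clamp knob turned to its stop (about 80°) and the blue-lidded cuvette held still, upright and centred in the light path about half-way between lamp and detector; no verdict was shown.

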